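Lock the loaded test nest with its barrel bolt

TASK

Push the loaded nest back by its black handle until you feel it come up against its stop, gently, without ramming it. Then lift the red-knobbed bolt handle out of its notch, slide the bolt through the nest's steel keeper as far as it goes and lower the handle into the other notch, so that the nest is locked. Do not force anything, do not disturb the things lying around, and let go at the end.

Things in the scene. Friction and masses are not known exactly. Their poses are not given: they have to be found in the camera images.
- station: Test fixture: aluminium base plate 280 x 320 x 15 mm, two steel rails along its x axis, black optical reader at the far end. Origin on the bench; x points along the rails, the way the nest is pushed home, y across towards the lock unit. On the shuttle's +y edge sits the keeper, a steel lug with a bore for the bolt (14 mm, chamfered nose, 1.5 mm play each way); they line up only at home.
- shuttle (a joint): Travel in m of the nest shuttle (plate 130 x 130 mm on the rails, with a black actuator in a grey nest) along the station's +x. 0 = pulled out; starts at 0 to 0.03. Home is where the keeper meets the orange-brown tip of the stop screw, anywhere from 0.062 to 0.098, since stop and bolt are set by hand for each product: it must be felt. About 2.5 N of friction; it stays where it is left.
- pull_handle (a point): Middle of the bar of the black bow handle on the front of the shuttle; axes as the station's. The bar is 10 mm thick, 76 mm long along y, 78 mm above the bench, with 31 mm free beneath it down to the shuttle plate and 34 mm free to the nest behind it (+x); the actuator in the nest reaches 89 mm above the bench.
- lock_unit: Grey foot 80 x 100 x 10 mm clamped on the base plate at the shuttle's +y side; carries the stop screw, barrel, bolt and handle; does not move. Origin on its underside, axes as the station's; its place on the station differs by up to 36 mm between set-ups. Nest and lock unit (stop or bolt) may press on each other with at most 15 N.
- barrel: Two steel bosses guiding the bolt; on their robot side, 20 to 26 mm in -x from the bolt axis, an upright dark gate plate with two notches in its upper edge. Origin on the bolt axis, 55 mm above the bench; axes as the station's. Notches 12 mm wide, 10 mm deep, middles at y +21 mm (open) and -27 mm (lock); plate between them 6 mm above the axis. The bosses end the travel at the notches' outer sides.
- grip: Bolt handle: 9 mm steel shank square off the bolt with a red 20 mm ball knob. Origin at the knob's centre, 55 mm from the bolt axis; x axis from knob to bolt axis, y along the bolt. Lying in a notch it is level, knob towards the station's -x, 55 mm above the bench, 30 mm above the foot. It swings up about y. Forced against gate plate or bosses it takes at most 25 N.
- bolt (a joint): Slide of the bolt in m, growing towards the shuttle (the station's -y). 0 = handle in the middle of the open notch (starts there within 1 mm), 0.048 = middle of the lock notch, bolt through the keeper; the handle has 1.5 mm of play to each side in a notch. About 2 N of friction.
- handle (a joint): Angle of the bolt handle in rad: 0 = lying level in a notch, growing as the knob is swung up about the bolt axis, at most 1.5 (almost upright). Above 0.55 the shank is clear of the gate plate. Left alone it sinks by its own weight (about 0.6 N at the knob).
- marker: White marker pen with black cap, 120 mm long, 13 mm thick, lying on the base plate's near left corner: leave alone. Origin at its middle, underside.
- spare_unit: Second black actuator, 50 x 78 x 36 mm, standing on the bench left of the station: leave alone. Origin under its centre.
- sensor_box: Black box with orange top, 70 x 100 x 55 mm, on the bench right of the station: leave alone. Origin under its centre.

How it is judged:
On the way, in this order (a step that is already met when the one before it is completed fails the run):
1. the nest is pushed home, its keeper pressing on the stop (value of joint shuttle above 0.058 m and value of joint bolt below 0.003 m and contact force between station and lock_unit above 1 N), for 0.05 s.
2. the bolt is slid through the keeper to the end of its travel (value of joint shuttle above 0.058 m and value of joint bolt above 0.0445 m), for 0.05 s.
At the end, for the whole second after the job is handed in: The nest is home (shuttle past 0.058), the bolt is through its keeper with the handle in the lock notch (bolt 0.045 to 0.051, handle below 0.12 rad), all at rest (value of joint bolt between 0.045 and 0.051 m and value of joint handle below 0.12 rad and value of joint shuttle above 0.058 m and linear speed of grip below 0.01 m/s); the robot touches nothing.
It fails at once if the nest is rammed on its stop, or the bolt on the keeper (over 15 N) (contact force between station and lock_unit above 15 N).
It fails at once if the bolt handle is forced against the gate plate or the bosses (over 25 N) (contact force between barrel and grip above 25 N).
It fails at once if the marker, the spare actuator or the sensor box is moved by more than 15 mm (distance of any of marker, spare_unit, sensor_box from where it was at the start of the episode above 0.015 m).
It also fails if it takes over 69 s, if anything falls off the work surface, if the arm or the gripper's body presses on something with over 40 N, if the wrist force passes 120 N, or if a joint passes its speed limit or range.

ROBOT

A 6-joint arm with a two-finger parallel gripper is mounted at the origin on the work surface. World frame = base frame: x ahead of the robot, y to its left, z up, the work surface at z = 0. Lengths are in m, angles in rad, forces in N, time in s.
With the tool pointing down it reaches from about 0.35 to 0.775 m from the base axis. Payload 5.5 kg.
Tool frame: the origin (TCP) lies where the fingers leave the gripper's body, on its centre line; the fingertips stand env.tip_reach ahead of it and the grasp point (between the pads) lies 54 mm ahead of it (env.tip_reach is the distance from the TCP to the fingertips, in m); z points along the fingers, y is the line along which they close (so a half turn about z gives the same grasp; the last joint's range is limited). The gripper opens to 85 mm and grips with 20 to 120 N. Pads are 22 mm wide; open, the fingers measure 114 mm over their backs; the gripper's body (76 mm by 85 mm) begins 54 mm behind the grasp point. The pads swing forward as they close: fully open they stand 13 mm farther back than shut.
Start: joints at [1.148, 0.313, 0.046, 1.304, 0, 1.431], TCP at [0.16, 0.552, 0.304] pointing down, gripper open.
Joint ranges: [-2.76, 2.76], [-0.86, 1.69], [-1.03, 1.26], [-2.2, 2.34], [-1.47, 1.5], [-3.14, 3.14]. Speed limits (rad/s): [2.57, 2.57, 3.14, 3.14, 3.14, 3.14].

INTERFACE

Orientations are given as a unit quaternion [w, x, y, z].
In Python, from workcell import status, optics, hand_in, env gives the robot as it stands.
- The arm moves only by the shell command python3 -m handwheel 'ROWS' [FORCE]. ROWS is a JSON object whose one key "deltas" holds a list of rows, each a list of 5 numbers: the opening, from -1 (shut) to 1 (fully open), then the shift along the tool's x, y, z in units of 40 mm (1.0 is 40 mm), then the turn about the tool's z in units of 10 degrees (1.0 is 10 degrees). In form: {"deltas": [[jaw, x, y, z, roll], ...]}. A call has 1 to 20 rows; each row shifts and turns the commanded pose from where the row before left it, along the tool's axes as they then stand; what a row does not reach is not made up. A row lasts 1/8 s, in which the tool goes at most 62.5 mm and 10.7 degrees, less where a joint would pass 70% of its speed; a pose out of reach is approached as far as the arm can. A call is refused whole if a number of a shift passes 1 or a number of a turn 1, either way. A call with a gripper value outside its range is refused whole. The fingers move at their own pace and stop on an object; FORCE is the grip in N (left out, the last holds). Time passes only in rows, so rows that do not move let the fingers close. It gives the time, the measured TCP pose, the force, the opening and the grip force at its end, in the units of the state.
- status.get_state(): the state, without advancing time (a new reading comes with each control period).
- optics.read_camera(name): name is "scene" or "top"; returns a dict with "frame" (480x640x3 uint8, red, green, blue), "depth" (480x640 float32, m along the optical axis (not along the pixel's ray), 0 where there is no reading), "vfov" (degrees; the focal length in pixels is half the picture's height over the tangent of half this angle, whatever the lens; pixels are square), "cx", "cy" (the principal point, pixels), "origin" and "attitude" of the camera in the world. Camera axes: x right, y down, z forward; pixel columns grow to the right and rows downward; lengths in m; the calibration is good to about 2 mm. A picture is of the moment at which its call begins.
- hand_in(): hands the job in; it is judged then, once.
The state is a dict: "clock": time; "joint_pos": joint angles; "qvel": joint speeds; "tau": joint torques, N m; "tcp_pos": TCP position; "orientation": TCP orientation; "wrist_force": force on the tool from outside, world axes, zero at the start; "ft_torque": the same for the moment, N m; "finger_gap": finger opening in m; "grip_force": force on a finger pad.
Only numpy, scipy, OpenCV 4.12 (cv2) and the standard library are available. Lean on these libraries where they do the work, as an engineer would, in place of code of your own. Each camera call takes 0.05 s, during which the arm holds its last target. There are 200 camera calls.

## Working session

There is one attempt and no reset: what is moved stays moved. The work goes in short steps, Python scripts to look and compute and a shell command to move; the robot and the scene stay as the last step left them, time stands still between calls to the robot, and variables do not carry over. Pictures are saved under pics/ and viewed, at most 14 in all, crops included, and the job is handed in when it is done.

```bash
mkdir -p pics
cat > h.py <<'E'
import numpy as np,cv2,pickle
from workcell import status,optics,env
def grab(n,tag):
    c=optics.read_camera(n); pickle.dump(c,open(f'pics/{tag}.pkl','wb')); cv2.imwrite(f'pics/{tag}.png',c['frame'][:,:,::-1]); return c
def load(tag): return pickle.load(open(f'pics/{tag}.pkl','rb'))
def rot(a):
    a=np.array(a,float)
    if a.size==9: return a.reshape(3,3)
    from scipy.spatial.transform import Rotation as R
    return R.from_quat([a[1],a[2],a[3],a[0]]).as_matrix()
def ray(c,u,v):
    f=240/np.tan(np.radians(c['vfov'])/2)
    return rot(c['attitude'])@np.array([(u-c['cx'])/f,(v-c['cy'])/f,1])
def at_z(c,u,v,z):
    d=ray(c,u,v);o=np.array(c['origin']);return o+d*(z-o[2])/d[2]
def dep(c,u,v):
    return np.array(c['origin'])+ray(c,u,v)*c['depth'][int(v),int(u)]
def tri(c1,p1,c2,p2):
    o1,o2=np.array(c1['origin']),np.array(c2['origin']);d1,d2=ray(c1,*p1),ray(c2,*p2)
    s=np.linalg.lstsq(np.c_[d1,-d2],o2-o1,rcond=None)[0]
    a,b=o1+s[0]*d1,o2+s[1]*d2
    return (a+b)/2,np.linalg.norm(a-b)
E
python3 - <<'E'
from h import *
np.set_printoptions(precision=4,suppress=True)
print({k:v for k,v in status.get_state().items()},env.tip_reach)
for n in('scene','top'):
    c=grab(n,n+'0');print(n,c['vfov'],c['cx'],c['cy'],c['origin'],c['attitude'])
E
```

```text
{'clock': 0.0, 'joint_pos': array([1.1484, 0.314 , 0.045 , 1.3036, 0.    , 1.4312]), 'qvel': array([ 0.0005,  0.0006, -0.0001, -0.0001, -0.0002, -0.0016]), 'tau': array([  0.0007, -48.0628,  29.8531,   0.0192,   0.0001,  -0.    ]), 'tcp_pos': array([0.1603, 0.5518, 0.303 ]), 'orientation': array([-0.0003,  0.1409,  0.99  , -0.0009]), 'wrist_force': array([ 0.6097, -0.6567, -0.0523]), 'ft_torque': array([-0.0381,  0.0189,  0.0283]), 'grip_force': 0.0, 'finger_gap': 0.08566881824771781} 0.0726
scene 52.211435975444324 316.3125781930633 236.3127364346791 [1.1382 0.5768 0.5409] [-0.1933  0.3264  0.8036 -0.4586]
top 48.207829419093784 321.6220657413248 230.85435960303005 [0.4177 0.0246 1.2151] [ 0.0621 -0.7031  0.7067 -0.0474]
```

View pics/scene0.png

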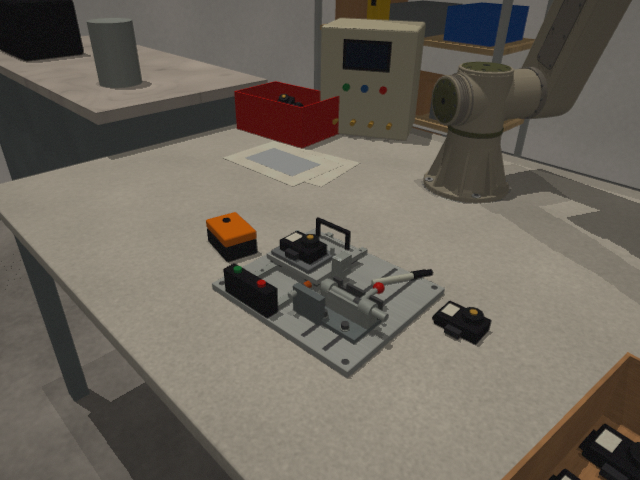

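View pics/top0.png

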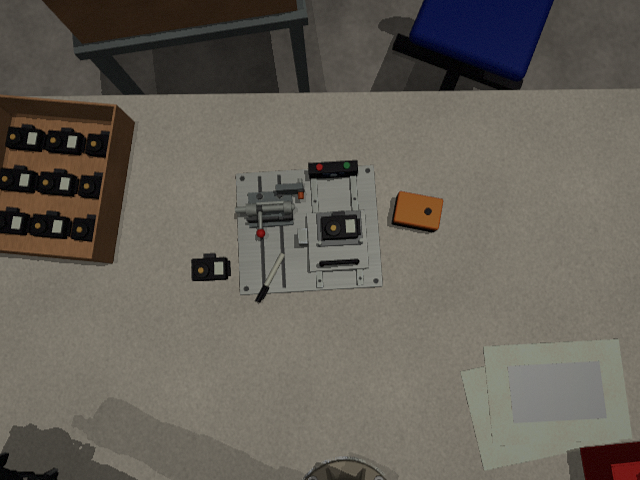

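Scene: station at the centre (≈330,290), bow handle at (333,235), red knob (378,287). Top: handle bar (339,263), knob (261,233), marker (270,277) close to the knob. Now enlarged crops.

Run:
```python
from h import *
a=load('top0')['frame'][150:300,225:390,::-1]; b=load('scene0')['frame'][205:375,205:445,::-1]
cv2.imwrite('pics/tc.png',cv2.resize(a,(660,600),interpolation=cv2.INTER_CUBIC))
cv2.imwrite('pics/sc.png',cv2.resize(b,(800,567),interpolation=cv2.INTER_CUBIC))
```

```text
(no output)
```

View pics/tc.png

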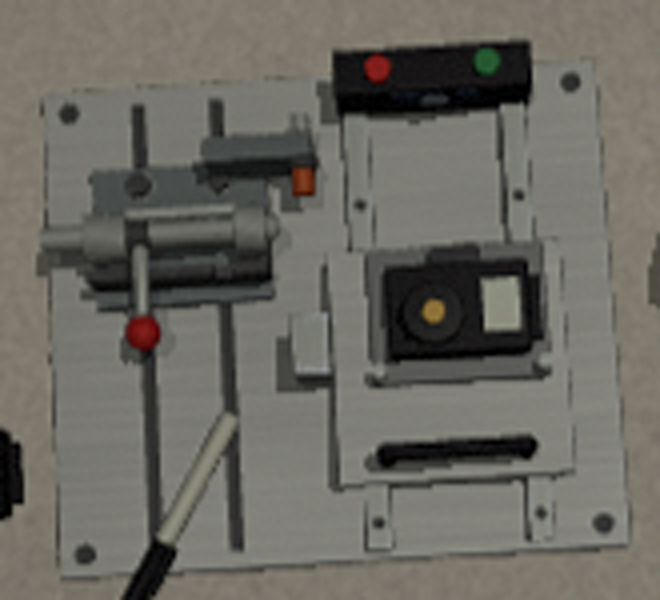

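View pics/sc.png

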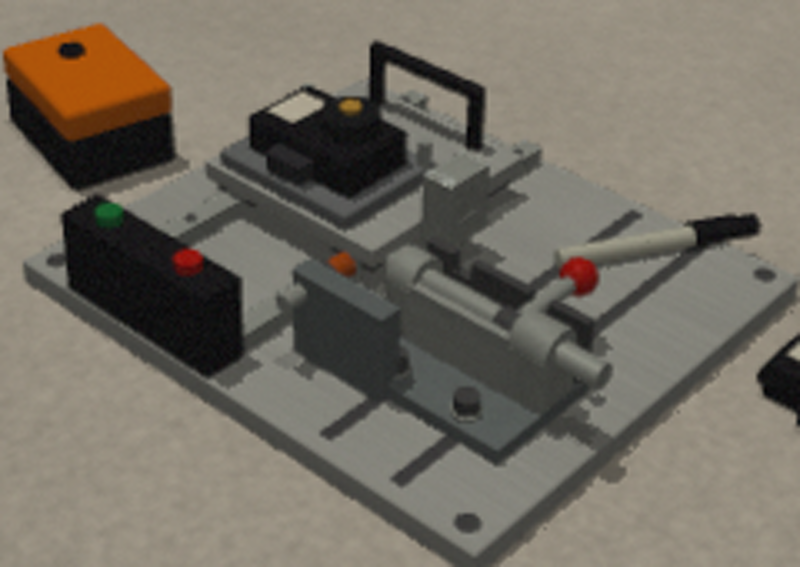

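Run:
```python
from h import *
np.set_printoptions(precision=4,suppress=True)
T,S=load('top0'),load('scene0')
t=lambda x,y:(225+x/4-.4,150+y/4-.4)
s=lambda x,y:(205+x*.3-.35,205+y*.3-.35)
for n,a,b in [('barR',(530,443),(377,45)),('barL',(385,455),(482,92)),('knob',(143,332),(579,276)),('tip',(303,185),(343,265)),('keepTopBackL',(296,313),(490,170))]:
    print(n,*tri(T,t(*a),S,s(*b)))
print('dep knob',dep(T,*t(143,332)),dep(S,*s(579,276)),'bar',dep(T,*t(458,449)))
c=[at_z(T,*t(*p),.015) for p in[(62,577),(628,545),(592,60),(42,95)]];print(*c)
yb=[at_z(T,*t(*p),.055) for p in[(50,239),(280,226)]];print('bolt axis pts',*yb)
d=c[0]-c[3];print('yaw of -x edge',np.degrees(np.arctan2(d[1],d[0])))
for tag,C,k in(('T',T,t),('S',S,s)):
    f=C['frame'].astype(int);m=(f[...,0]>110)&(f[...,1]<60)&(f[...,2]<60)
    n,l,st,ce=cv2.connectedComponentsWithStats(m.astype(np.uint8))
    print(tag,[(st[i,4],ce[i]) for i in range(1,n) if st[i,4]>8 and 200<ce[i][0]<445 and 150<ce[i][1]<380])
```

```text
barR [ 0.5313 -0.0272  0.0822] 0.000573365026787455
barL [0.525  0.0502 0.0799] 0.001044399706646823
knob [0.596  0.1823 0.0568] 0.0008360716372831849
tip [0.6769 0.0952 0.0584] 0.0004528507921324034
keepTopBackL [0.5947 0.1052 0.0848] 0.020867387035935277
dep knob [0.5949 0.1819 0.0624] [0.6036 0.1873 0.0633] bar [0.5283 0.0111 0.0803]
[0.4643 0.2317 0.015 ] [ 0.4806 -0.0837  0.015 ] [ 0.759  -0.0688  0.015 ] [0.7412 0.2489 0.015 ]
bolt axis pts [0.6484 0.2352 0.055 ] [0.6548 0.1079 0.055 ]
yaw of -x edge -176.45596168126963
T [(np.int32(24), array([318.9167, 166.5   ])), (np.int32(14), array([260.5   , 232.2857]))]
S [(np.int32(32), array([260.9375, 281.9375])), (np.int32(18), array([306.7778, 282.8333])), (np.int32(53), array([378.283 , 285.2075]))]
```

```bash
python3 -m handwheel '{"deltas": [[-1,0,0,0,-0.97],[-1,0,0,0,-0.97],[-1,-0.25,-0.47,0,0],[-1,-0.49,-0.93,0,0],[-1,-0.49,-0.93,0,0],[-1,-0.49,-0.93,0,0],[-1,-0.49,-0.93,0,0],[-1,-0.49,-0.93,0,0],[-1,-0.49,-0.93,0,0],[-1,-0.49,-0.93,0,0],[-1,-0.49,-0.93,0,0],[-1,-0.49,-0.93,0,0],[-1,-0.49,-0.93,0,0],[-1,-0.49,-0.93,0,0],[-1,-0.49,-0.93,0,0],[-1,-0.49,-0.93,0,0],[-1,-0.49,-0.93,0,0],[-1,-0.25,-0.47,0,0],[-1,0,0,0,0]]}' 20
```

```text
clock: 2.48
tcp_pos: [0.4858, 0.0103, 0.3034]
orientation: [-0.0, -0.027, 1.0, 0.0]
wrist_force: [-1.5, 0.9, 0.4]
finger_gap: 0.0001
grip_force: 0.0
```

```bash
python3 -m handwheel '{"deltas": [[-1,0,0,0.5,0],[-1,0,0,0.9,0],[-1,0,0,0.9,0],[-1,0,0,0.9,0],[-1,0,0,0.7,0],[-1,0,0,0.35,0],[-1,0,0,0,0],[-1,0,0,0,0]]}'
python3 - <<'E'
from h import *
for n in('scene','top'): grab(n,n+'1')
a=load('top1')['frame'][180:300,265:405,::-1]; b=load('scene1')['frame'][175:295,250:410,::-1]
cv2.imwrite('pics/c1.png',np.hstack([cv2.resize(a,(400,343)),cv2.resize(b,(400,343))]))
print(status.get_state()['wrist_force'])
E
```

```text
clock: 3.48
tcp_pos: [0.4862, 0.0113, 0.135]
orientation: [0.001, -0.028, 1.0, -0.0]
wrist_force: [0.5, 0.4, 0.0]
finger_gap: -0.0003
grip_force: 0.0
[0.47844175 0.75641067 1.02157599]
```

View pics/c1.png

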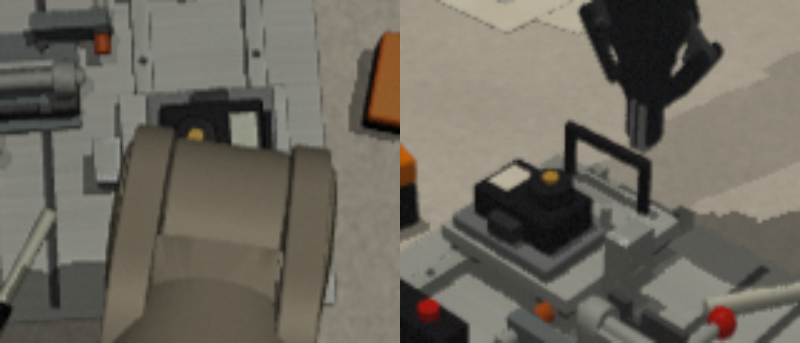

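Fingers sit in front of the bar middle, tips below the bar's top. Pushing slowly.

```bash
python3 -m handwheel '{"deltas": [[-1,-0.1,0,0,0],[-1,-0.2,0,0,0],[-1,-0.1,0,0,0],[-1,-0.05,0,0,0],[-1,-0.05,0,0,0],[-1,-0.05,0,0,0],[-1,-0.05,0,0,0],[-1,-0.05,0,0,0],[-1,-0.05,0,0,0],[-1,-0.05,0,0,0],[-1,-0.05,0,0,0],[-1,-0.05,0,0,0],[-1,-0.05,0,0,0]]}'
python3 - <<'E'
from h import *
T=load('top0');S=load('scene0')
t=lambda x,y:(225+x/4-.4,150+y/4-.4)
print('keeper far top edge z.07',at_z(T,*t(310,313),.07),'tip near end',at_z(T,*t(303,195),.055))
E
```

```text
clock: 5.2
tcp_pos: [0.5215, 0.0131, 0.1338]
orientation: [-0.0, -0.028, 1.0, 0.0]
wrist_force: [-1.6, -0.3, 0.3]
finger_gap: -0.0004
grip_force: 1.3
keeper far top edge z.07 [0.60355945 0.09039079 0.07      ] tip near end [0.67213218 0.09527028 0.055     ]
```

```bash
python3 -m handwheel '{"deltas": [[-1,-0.07,0,0,0],[-1,-0.07,0,0,0],[-1,-0.07,0,0,0],[-1,-0.07,0,0,0],[-1,-0.07,0,0,0],[-1,-0.07,0,0,0],[-1,-0.07,0,0,0],[-1,-0.07,0,0,0],[-1,-0.07,0,0,0],[-1,-0.07,0,0,0]]}'
python3 - <<'E'
from h import *
T=grab('top','top2');S=grab('scene','scene2')
b=S['frame'][220:340,270:430,::-1]
cv2.imwrite('pics/c2.png',cv2.resize(b,(640,480),interpolation=cv2.INTER_CUBIC))
E
```

```text
clock: 6.45
tcp_pos: [0.5496, 0.0147, 0.1338]
orientation: [-0.0, -0.028, 1.0, 0.0]
wrist_force: [-2.9, -0.7, -1.7]
finger_gap: 0.0005
grip_force: 1.3
```

View pics/c2.png

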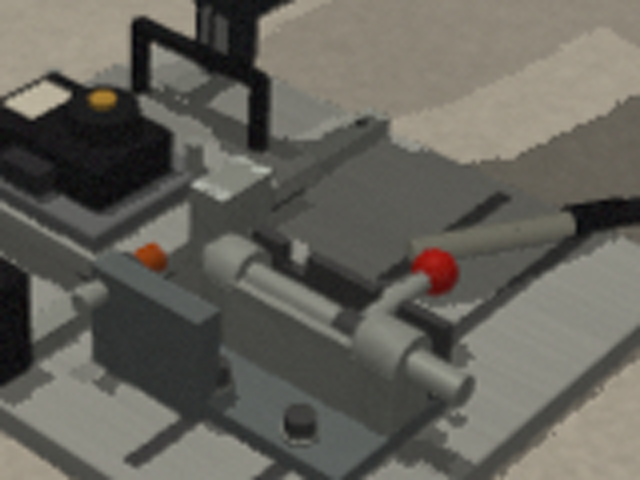

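The nest is moving with the fingers on the bar; the keeper (230,190) is still short of the orange tip (150,257). On, more slowly.

```bash
python3 -m handwheel '{"deltas": [[-1,-0.05,0,0,0],[-1,-0.05,0,0,0],[-1,-0.05,0,0,0],[-1,-0.05,0,0,0],[-1,-0.05,0,0,0],[-1,-0.05,0,0,0],[-1,-0.04,0,0,0],[-1,-0.03,0,0,0]]}'; python3 -m handwheel '{"deltas": [[-1,-0.025,0,0,0],[-1,-0.025,0,0,0],[-1,-0.025,0,0,0]]}'
```

```text
clock: 7.55
tcp_pos: [0.5644, 0.0155, 0.1339]
orientation: [0.0, -0.028, 1.0, 0.0]
wrist_force: [-3.0, 0.1, -0.1]
finger_gap: -0.0
grip_force: 1.3
clock: 7.92
tcp_pos: [0.5673, 0.0156, 0.1339]
orientation: [0.0, -0.028, 1.0, 0.0]
wrist_force: [-1.9, -0.7, -0.0]
finger_gap: -0.0
grip_force: 1.3
```

```bash
for i in 1; do python3 -m handwheel '{"deltas": [[-1,-0.025,0,0,0],[-1,-0.025,0,0,0],[-1,-0.025,0,0,0]]}'; done
python3 - <<'E'
from h import *
T=grab('top','top3')
S=grab('scene','scene3')
cv2.imwrite('pics/c3.png',np.hstack([cv2.resize(S['frame'][250:310,280:360,::-1],(400,300),interpolation=cv2.INTER_CUBIC),cv2.resize(T['frame'][175:235,260:340,::-1],(400,300),interpolation=cv2.INTER_CUBIC)]))
E
```

```text
clock: 8.3
tcp_pos: [0.5703, 0.0158, 0.1339]
orientation: [0.0, -0.028, 1.0, 0.0]
wrist_force: [-2.4, -0.6, -0.2]
finger_gap: 0.0005
grip_force: 1.3
```

View pics/c3.png

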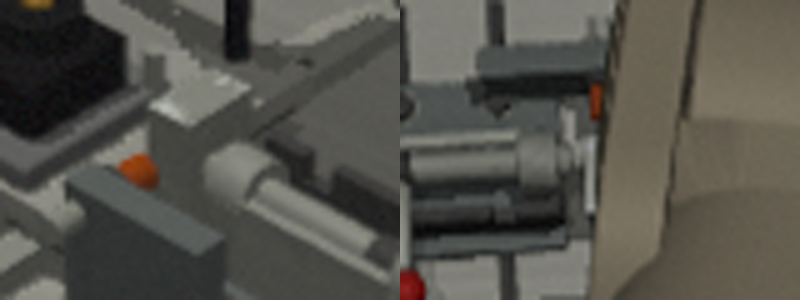

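Right half: the keeper's far edge (590,138) is a few mm short of the tip (598,118). Creep on.

```bash
python3 -m handwheel '{"deltas": [[-1,-0.025,0,0,0],[-1,-0.025,0,0,0]]}'|sed -n '2p;4p'; python3 -m handwheel '{"deltas": [[-1,-0.02,0,0,0],[-1,-0.02,0,0,0]]}'|sed -n '2p;4p'
```

```text
tcp_pos: [0.5723, 0.0159, 0.1339]
wrist_force: [-1.6, -0.6, -0.3]
tcp_pos: [0.5739, 0.016, 0.1339]
wrist_force: [-2.3, -0.6, -0.1]
```

```bash
python3 -m handwheel '{"deltas": [[-1,-0.02,0,0,0],[-1,-0.02,0,0,0]]}'|sed -n '2p;4p'
```

```text
tcp_pos: [0.5755, 0.0161, 0.1339]
wrist_force: [-2.3, -0.6, 0.1]
```

```bash
python3 -m handwheel '{"deltas": [[-1,-0.02,0,0,0],[-1,-0.02,0,0,0]]}'|sed -n '2p;4p'
```

```text
tcp_pos: [0.5771, 0.0162, 0.1339]
wrist_force: [-1.8, -1.4, 1.1]
```

```bash
python3 -m handwheel '{"deltas": [[-1,-0.02,0,0,0],[-1,-0.02,0,0,0]]}'|sed -n '2p;4p'
```

```text
tcp_pos: [0.5787, 0.0163, 0.1339]
wrist_force: [-3.3, -0.2, 0.3]
```

```bash
python3 -m handwheel '{"deltas": [[-1,-0.02,0,0,0]]}'|sed -n '2p;4p'
```

```text
tcp_pos: [0.5795, 0.0163, 0.1339]
wrist_force: [-3.0, -1.2, 0.6]
```

```bash
python3 -m handwheel '{"deltas": [[-1,-0.02,0,0,0]]}'|sed -n '2p;4p'
```

```text
tcp_pos: [0.5803, 0.0164, 0.1339]
wrist_force: [-2.4, -1.5, 1.4]
```

```bash
python3 -m handwheel '{"deltas": [[-1,-0.015,0,0,0],[-1,-0.015,0,0,0]]}'|sed -n '2p;4p'
```

```text
tcp_pos: [0.5815, 0.0164, 0.1339]
wrist_force: [-3.0, -1.4, 0.9]
```

Run:
```python
from h import *
T=grab('top','top4')
cv2.imwrite('pics/c4.png',cv2.resize(T['frame'][180:225,275:325,::-1],(500,450),interpolation=cv2.INTER_CUBIC))
```

```text
(no output)
```

View pics/c4.png

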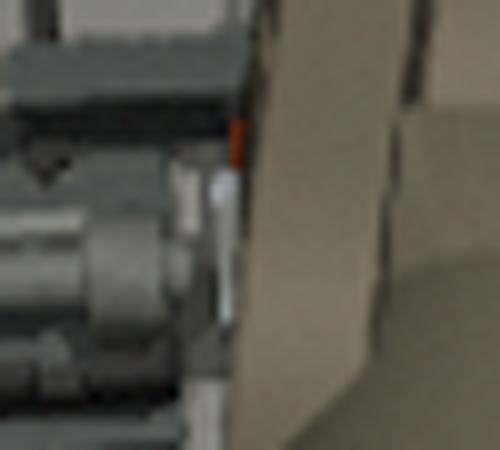

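The keeper's edge (225,172) is now practically at the tip's end (237,165). Single small steps.

```bash
python3 -m handwheel '{"deltas": [[-1,-0.015,0,0,0]]}'|sed -n '2p;4p'
```

```text
tcp_pos: [0.5817, 0.0165, 0.1339]
wrist_force: [-4.0, -1.5, 2.4]
```

```bash
python3 -m handwheel '{"deltas": [[-1,-0.015,0,0,0]]}'|sed -n '2p;4p'
```

```text
tcp_pos: [0.5818, 0.0165, 0.1338]
wrist_force: [-6.4, -2.4, 4.6]
```

```bash
python3 -m handwheel '{"deltas": [[-1,-0.015,0,0,0]]}'|sed -n '2p;4p'
```

```text
tcp_pos: [0.5819, 0.0165, 0.1338]
wrist_force: [-8.1, -2.0, 6.0]
```

Felt: stalled at x=0.582 with force rising to ~8 N (≈5 N on the stop). Dwell, back off, rise, and open partly.

```bash
python3 -m handwheel '{"deltas": [[-1,0,0,0,0],[-1,0,0,0,0]]}'|sed -n '2p;4p'; python3 -m handwheel '{"deltas": [[-1,0.05,0,0,0],[-1,0.2,0,0,0],[-1,0.4,0,0,0],[-1,0.2,0,-0.3,0],[-1,0,0,-0.8,0],[-1,0,0,-0.8,0],[-1,0,0,-0.5,0],[-1,0,0,0,0],[-1,0,0,0,0]]}'
python3 - <<'E'
from h import *
np.set_printoptions(precision=4,suppress=True)
s=status.get_state();R=rot(s['orientation']);print(R)
S0=load('scene0');S=grab('scene','scene5');T=grab('top','top5')
def red(C,u0,u1,v0,v1):
    f=C['frame'].astype(float)[v0:v1,u0:u1];w=np.clip(f[...,0]-1.8*np.maximum(f[...,1],f[...,2])-20,0,None)
    yy,xx=np.mgrid[v0:v1,u0:u1];return ((w*xx).sum()/w.sum(),(w*yy).sum()/w.sum())
T0=load('top0')
for a,b in((T0,S0),(T,S)):
    p,q=red(a,252,270,224,242),red(b,368,390,277,298);print(p,q,tri(a,p,b,q))
k=tri(T0,red(T0,252,270,224,242),S0,red(S0,368,390,277,298))[0]
d=k-s['tcp_pos']-[0,0,-.054];print('tool shift units to knob (above: z only)',R.T@d/.04)
E
```

```text
tcp_pos: [0.5818, 0.0164, 0.1338]
wrist_force: [-7.1, -1.9, 3.2]
clock: 11.95
tcp_pos: [0.5491, 0.0147, 0.2296]
orientation: [0.0, -0.028, 1.0, 0.0]
wrist_force: [-0.5, 0.2, -1.4]
finger_gap: 0.0001
grip_force: 0.0
[[-0.9984 -0.0558  0.0002]
 [-0.0558  0.9984  0.0002]
 [-0.0002  0.0002 -1.    ]]
(np.float64(260.4652862362972), np.float64(232.72391392610638)) (np.float64(378.6182034220532), np.float64(286.04306083650187)) (array([0.5953, 0.1819, 0.0591]), np.float64(0.0005192273090580494))
(np.float64(260.4485113566605), np.float64(232.70917740945362)) (np.float64(378.6641287419968), np.float64(286.10174770721574)) (array([0.5953, 0.182 , 0.059 ]), np.float64(0.0004468875252871689))
tool shift units to knob (above: z only) [-1.3861  4.1082  2.9151]
```

```bash
python3 -m handwheel '{"deltas": [[-0.05,-0.2,0.5,0,0],[-0.05,-0.3,0.9,0,0],[-0.05,-0.3,0.9,0,0],[-0.05,-0.3,0.9,0,0],[-0.05,-0.2,0.6,0,0],[-0.05,-0.09,0.31,0,0],[-0.05,0,0,0,0],[-0.05,0,0,0.4,0],[-0.05,0,0,0.6,0],[-0.05,0,0,0.5,0],[-0.05,0,0,0,0],[-0.05,0,0,0,0]]}' 20
python3 - <<'E'
from h import *
S=grab('scene','s6')
cv2.imwrite('pics/c6.png',cv2.resize(S['frame'][190:340,290:450,::-1],(640,600),interpolation=cv2.INTER_CUBIC))
E
```

```text
clock: 13.55
tcp_pos: [0.5957, 0.1812, 0.1701]
orientation: [0.0, -0.027, 1.0, 0.0]
wrist_force: [0.3, 0.1, -0.0]
finger_gap: 0.0403
grip_force: 0.0
```

View pics/c6.png

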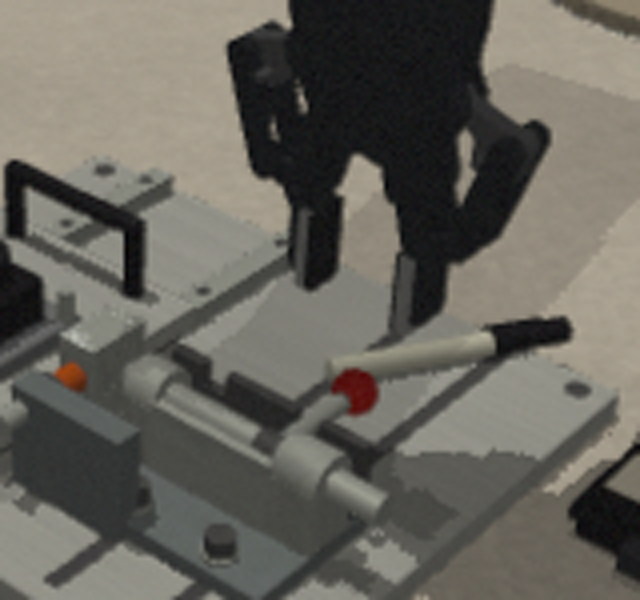

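Fingers (315,250 / 420,290) straddle above the knob (355,390). Descend and close.

```bash
python3 -m handwheel '{"deltas": [[-0.05,0,0.02,0.3,0],[-0.05,0,0,0.4,0],[-0.05,0,0,0.4,0],[-0.05,0,0,0.25,0],[-0.05,0,0,0.13,0],[-0.05,0,0,0,0],[-0.05,0,0,0,0]]}'; python3 -m handwheel '{"deltas": [[-0.3,0,0,0,0],[-0.4,0,0,0,0],[-0.45,0,0,0,0],[-0.5,0,0,0,0],[-0.55,0,0,0,0],[-0.6,0,0,0,0]]}' 20
```

```text
clock: 14.48
tcp_pos: [0.5959, 0.1828, 0.1112]
orientation: [0.0, -0.028, 1.0, 0.0]
wrist_force: [0.3, 0.0, 0.4]
finger_gap: 0.0408
grip_force: 0.0
clock: 15.22
tcp_pos: [0.5957, 0.1824, 0.1108]
orientation: [0.0, -0.028, 1.0, -0.0]
wrist_force: [0.7, -1.1, 1.7]
finger_gap: 0.0181
grip_force: 19.5
```

```bash
python3 -m handwheel '{"deltas": [[-0.6,0,0,-0.1,0],[-0.6,-0.015,0,-0.1,0],[-0.6,0,0,0,0]]}'
```

```text
clock: 15.6
tcp_pos: [0.5961, 0.1827, 0.119]
orientation: [-0.0, -0.028, 1.0, 0.0]
wrist_force: [0.4, -1.7, -0.9]
finger_gap: 0.018
grip_force: 19.6
```

```bash
python3 -m handwheel '{"deltas": [[-0.6,-0.02,0,-0.1,0],[-0.6,-0.027,0,-0.1,0],[-0.6,-0.035,0,-0.095,0],[-0.6,-0.04,0,-0.095,0],[-0.6,-0.05,0,-0.09,0],[-0.6,-0.053,0,-0.09,0],[-0.6,-0.06,0,-0.08,0],[-0.6,-0.07,0,-0.08,0],[-0.6,0,0,0,0]]}'
python3 - <<'E'
from h import *
S=grab('scene','s7')
cv2.imwrite('pics/c7.png',cv2.resize(S['frame'][210:330,290:450,::-1],(800,600),interpolation=cv2.INTER_CUBIC))
E
```

```text
clock: 16.73
tcp_pos: [0.6107, 0.1835, 0.1483]
orientation: [0.0, -0.028, 1.0, 0.0]
wrist_force: [-2.8, -2.4, -0.4]
finger_gap: 0.0182
grip_force: 19.6
```

View pics/c7.png

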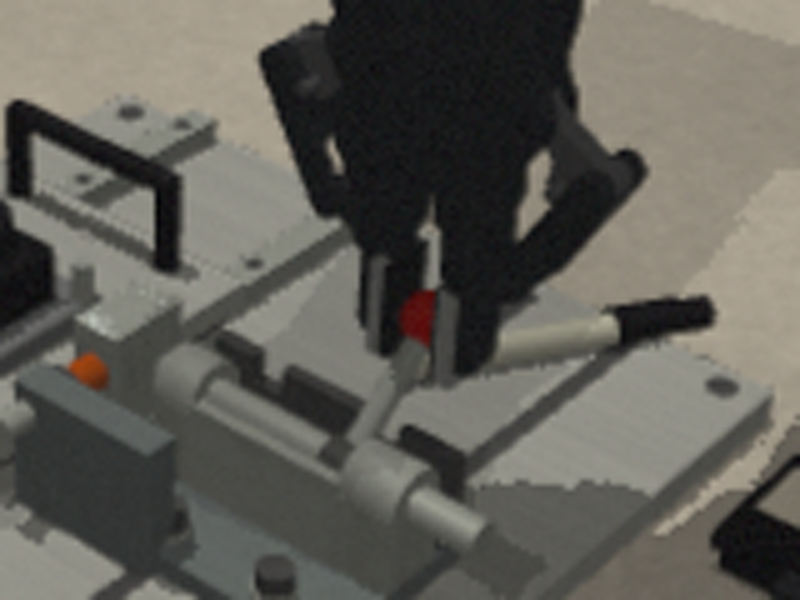

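The handle is up, knob (425,318) held between the pads, shank clear above the gate plate. Slide toward the keeper.

```bash
python3 -m handwheel '{"deltas": [[-0.6,0,-0.05,0,0],[-0.6,0,-0.05,0,0],[-0.6,0,-0.05,0,0],[-0.6,0,-0.05,0,0],[-0.6,0,-0.05,0,0]]}'|sed -n '2p;4p';python3 -m handwheel '{"deltas": [[-0.6,0,-0.05,0,0],[-0.6,0,-0.05,0,0],[-0.6,0,-0.05,0,0]]}'|sed -n '2p;4p'
```

```text
tcp_pos: [0.6108, 0.1734, 0.1479]
wrist_force: [-2.1, 1.8, -0.2]
tcp_pos: [0.6112, 0.1674, 0.1479]
wrist_force: [-1.0, 1.3, 0.1]
```

```bash
python3 -m handwheel '{"deltas": [[-0.6,0,-0.05,0,0],[-0.6,0,-0.05,0,0],[-0.6,0,-0.05,0,0],[-0.6,0,-0.05,0,0]]}'|sed -n '2p;4p'
```

```text
tcp_pos: [0.6117, 0.1594, 0.1479]
wrist_force: [-2.8, 2.5, -0.6]
```

```bash
python3 -m handwheel '{"deltas": [[-0.6,0,-0.05,0,0],[-0.6,0,-0.05,0,0],[-0.6,0,-0.05,0,0],[-0.6,0,-0.05,0,0]]}'|sed -n '2p;4p'
```

```text
tcp_pos: [0.6121, 0.1514, 0.1479]
wrist_force: [-1.1, 2.9, -0.1]
```

```bash
python3 -m handwheel '{"deltas": [[-0.6,0,-0.05,0,0],[-0.6,0,-0.05,0,0],[-0.6,0,-0.05,0,0],[-0.6,0,-0.05,0,0]]}'|sed -n '2p;4p'
```

```text
tcp_pos: [0.6125, 0.1434, 0.1479]
wrist_force: [-2.4, 1.4, -0.2]
```

```bash
python3 -m handwheel '{"deltas": [[-0.6,0,-0.05,0,0],[-0.6,0,-0.05,0,0],[-0.6,0,-0.03,0,0],[-0.6,0,-0.02,0,0]]}'|sed -n '2p;4p'
```

```text
tcp_pos: [0.6129, 0.1375, 0.1479]
wrist_force: [-2.2, 3.0, -0.3]
```

```bash
python3 -m handwheel '{"deltas": [[-0.6,0,-0.02,0,0],[-0.6,0,-0.02,0,0]]}'|sed -n '2p;4p'
```

```text
tcp_pos: [0.6129, 0.136, 0.1479]
wrist_force: [-2.5, 0.8, 0.3]
```

```bash
python3 -m handwheel '{"deltas": [[-0.6,0,-0.015,0,0]]}'|sed -n '2p;4p'
```

```text
tcp_pos: [0.613, 0.1354, 0.1479]
wrist_force: [-2.4, 1.6, 0.2]
```

```bash
python3 -m handwheel '{"deltas": [[-0.6,0,-0.015,0,0]]}'|sed -n '2p;4p'
```

```text
tcp_pos: [0.613, 0.1348, 0.1479]
wrist_force: [-3.3, 2.0, 1.9]
```

```bash
python3 -m handwheel '{"deltas": [[-0.6,0,-0.01,0,0]]}'|sed -n '2p;4p'
```

```text
tcp_pos: [0.613, 0.1344, 0.1479]
wrist_force: [-2.7, 2.0, 0.1]
```

```bash
python3 -m handwheel '{"deltas": [[-0.6,0,-0.012,0,0]]}'|sed -n '2p;4p'
```

```text
tcp_pos: [0.6131, 0.1339, 0.1479]
wrist_force: [-2.2, 2.0, 1.7]
```

```bash
python3 -m handwheel '{"deltas": [[-0.6,0,-0.012,0,0]]}'|sed -n '2p;4p'
```

```text
tcp_pos: [0.6131, 0.1335, 0.1479]
wrist_force: [-2.5, 2.9, -0.3]
```

```bash
python3 -m handwheel '{"deltas": [[-0.6,0,0,0,0]]}'|sed -n '2p;4p'
```

```text
tcp_pos: [0.6131, 0.1335, 0.1479]
wrist_force: [-1.9, 2.7, 0.7]
```

```bash
python3 -m handwheel '{"deltas": [[-0.6,0,-0.012,0,0]]}'|sed -n '2p;4p'
```

```text
tcp_pos: [0.6131, 0.1333, 0.1479]
wrist_force: [-3.4, 4.0, 1.1]
```

```bash
python3 -m handwheel '{"deltas": [[-0.6,0,-0.012,0,0]]}'|sed -n '2p;4p'
```

```text
tcp_pos: [0.6131, 0.1332, 0.1479]
wrist_force: [-3.6, 4.7, 1.2]
```

Run:
```python
from h import *
print(status.get_state()['wrist_force'])
S=grab('scene','s8')
cv2.imwrite('pics/c8.png',cv2.resize(S['frame'][230:320,310:430,::-1],(800,600),interpolation=cv2.INTER_CUBIC))
```

```text
[-3.64219428  4.6619029   1.22848263]
```

View pics/c8.png

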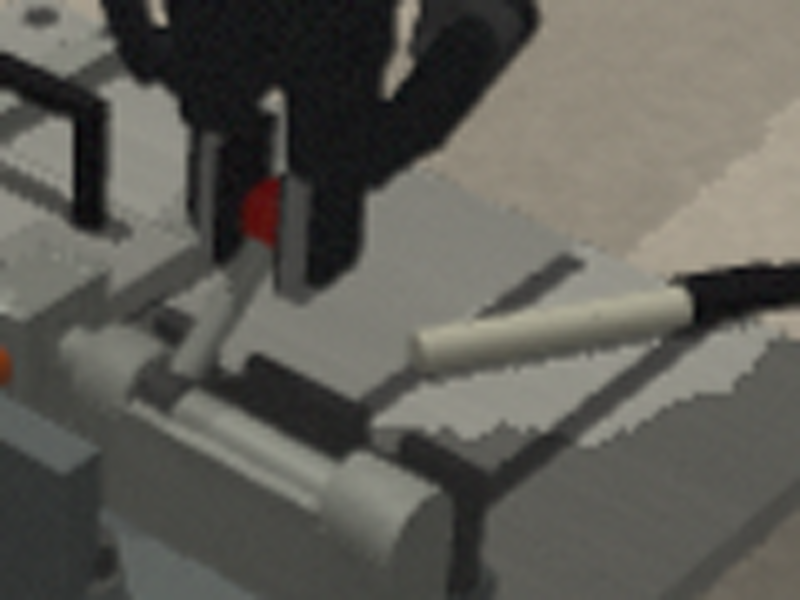

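The shank (215,330) is at the end boss, over the lock notch (force rise = end of travel). Back 1.5 mm to mid-notch and lower along the arc.

```bash
python3 -m handwheel '{"deltas": [[-0.6,0,0.03,0,0],[-0.6,0,0.02,0,0],[-0.6,0.07,0,0.08,0],[-0.6,0.06,0,0.08,0],[-0.6,0.053,0,0.09,0],[-0.6,0.05,0,0.09,0],[-0.6,0,0,0,0]]}'|sed -n '2,4p'
```

```text
tcp_pos: [0.6042, 0.1339, 0.1342]
orientation: [0.001, -0.028, 1.0, -0.0]
wrist_force: [2.8, -2.5, -0.9]
```

```bash
python3 -m handwheel '{"deltas": [[-0.6,0.04,0,0.095,0],[-0.6,0.035,0,0.095,0]]}'|sed -n '2,4p'
```

```text
tcp_pos: [0.6011, 0.1338, 0.1266]
orientation: [0.0, -0.028, 1.0, 0.0]
wrist_force: [2.3, -2.4, 0.2]
```

```bash
python3 -m handwheel '{"deltas": [[-0.6,0.027,0,0.1,0],[-0.6,0.02,0,0.1,0]]}'|sed -n '2,4p'
```

```text
tcp_pos: [0.5988, 0.1337, 0.1184]
orientation: [-0.0, -0.028, 1.0, 0.0]
wrist_force: [1.0, -1.2, 0.6]
```

```bash
python3 -m handwheel '{"deltas": [[-0.6,0.015,0,0.09,0],[-0.6,0,0,0.08,0],[-0.6,0,0,0,0]]}'|sed -n '2,4p'
```

```text
tcp_pos: [0.5979, 0.1336, 0.1118]
orientation: [-0.0, -0.028, 1.0, 0.0]
wrist_force: [-1.9, -2.0, 2.3]
```

```bash
python3 -m handwheel '{"deltas": [[-0.55,0,0,0,0],[-0.45,0,0,0,0],[-0.35,0,0,0,0],[-0.25,0,0,0,0],[-0.25,0,0,0,0],[-0.25,0,0,-0.2,0],[-0.25,0,0,-0.4,0],[-0.25,0,0,-0.8,0],[-0.25,0,0,-0.9,0],[-0.25,0.5,0,-0.9,0],[-0.25,0.9,0,-0.5,0],[-0.25,0.9,0,0,0],[-0.25,0.9,0,0,0],[-0.25,0.3,0,0,0],[-0.25,0,0,0,0],[-0.25,0,0,0,0]]}'
python3 - <<'E'
from h import *
S=grab('scene','s9');T=grab('top','t9')
cv2.imwrite('pics/c9.png',np.hstack([cv2.resize(S['frame'][230:320,300:420,::-1],(400,300),interpolation=cv2.INTER_CUBIC),cv2.resize(T['frame'][180:270,235:355,::-1],(400,300),interpolation=cv2.INTER_CUBIC)]))
def red(C,u0,u1,v0,v1):
    f=C['frame'].astype(float)[v0:v1,u0:u1];w=np.clip(f[...,0]-1.8*np.maximum(f[...,1],f[...,2])-20,0,None)
    yy,xx=np.mgrid[v0:v1,u0:u1];return ((w*xx).sum()/w.sum(),(w*yy).sum()/w.sum())
p,q=red(T,270,296,220,245),red(S,340,375,255,290);print(p,q,tri(T,p,S,q))
E
```

```text
clock: 24.82
tcp_pos: [0.4599, 0.1259, 0.2604]
orientation: [0.001, -0.028, 1.0, 0.0]
wrist_force: [-0.6, 0.1, -0.2]
finger_gap: 0.0325
grip_force: 0.0
(np.float64(282.30507065669156), np.float64(231.43761807602203)) (np.float64(355.87596422317915), np.float64(274.9412237944253)) (array([0.59799505, 0.13402437, 0.05868729]), np.float64(0.0007786410413971443))
```

View pics/c9.png

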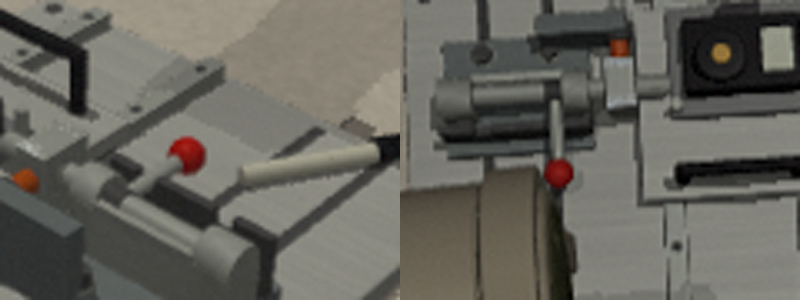

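The bolt passes through the keeper (650,83 in the top view), and the shank lies in the lock notch. The knob has moved 48.0 mm and sits at the same height as at the start (58.7 mm against 59.0 mm), so it is level. Nothing is being touched.

```bash
python3 -c "
from workcell import hand_in
print(hand_in())"
```

```text
the job is handed in; nothing more can be done
None
```

The job is handed in (no verdict was returned): the nest was pushed gently onto its stop (about 5 N), the bolt is through the keeper with its handle down in the lock notch, and the gripper has let go, all in about 25 s of the 69 s allowed.

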